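# Lock a belt pulley at its timing mark with the drop pin

### The job

Get this bench motor ready for a belt change by locking its pulley. First stand the steel locking pin (the one with the fat round head, in the wooden tool block) in the upright guide bush over the pulley, so that its foot rests on the pulley's disc, and let go of it; then turn the pulley slowly by its rim until the engraved mark comes to the fixed pointer and the pin drops by itself fully home into the disc's slot. The pin is what you feel for: stop as soon as it catches, never strain it, do not knock the other things about, and leave the pulley free of your hand.

Things in the scene. Friction and masses are not known exactly. Their poses are not given: they have to be found in the camera images.
- bracket: Grey motor bracket bolted to the bench, base plate 250 x 200 x 12 mm. Origin on the pulley's axis at bench level; its +x runs from the axis under the guide bush to the 175 mm high grey post, z up, so the post side of the pulley is not free for a hand, the side away from it (-x) is. It does not move in the episode.
- axle (a point): Point on the pulley's vertical axis, 146 mm above the bench, level with the rim's top; fixed, with the bracket's axes. The rim is a plain aluminium wall 10 mm thick (radius 65 to 75 mm) standing 34 mm above the disc (disc top 112 mm above the bench). Inside it is clear down to the disc, save for the bush and a central nut (17 mm radius, 10 mm high).
- bush (a point): Mouth (top centre) of the square brass guide bush, 26 x 26 mm and 62 mm tall, fixed to the bracket 48 mm from the pulley's axis, mouth 180 mm and lower end 118 mm above the bench. Round vertical hole right through, 12 mm wide, 2 mm chamfer at the mouth. Pulley disc lies 6 mm below its lower end.
- pointer (a point): The place on the rim's top at which the fixed steel pointer points: 70 mm from the pulley's axis, 146 mm above the bench, 70 degrees anticlockwise (seen from above) from the bush. The pointer stands just outside the rim there, on a 12 mm square steel post 98 mm from the axis, its top 146 mm high. Fixed to the bracket.
- mark (a point): The engraved dark line, 6 mm wide, across the top edge of the rim, 70 mm from the axis, 146 mm above the bench; turns with the rim. It starts 0.5 to 1.3 rad anticlockwise of the pointer (seen from above), so the short way is clockwise. When it is at the pointer with the rim unloaded, the disc's slot is under the bush.
- rim (a joint): Twist of the rim against the disc, rad, + anticlockwise, 0 unloaded. A rubber ring bonds them: under the drag the rim runs some degrees ahead of the disc and springs back when let go, so the mark must pass the pointer a little before the pin drops. Then the disc has 2 to 5 mm of play, is blocked, and the force felt at the rim climbs steadily by 0.6 to 1.6 N per mm. The pin bends at 20 N from the disc.
- pin: Steel locking pin, 0.08 to 0.15 kg: round shank 10 mm thick, 80 mm long, 2 mm chamfer at the foot, then a round head 22 mm across, 25 mm high. Origin at the foot, z up to the head. Starts upright in a hole of the wooden block, foot 5 mm above the bench. In the bush with its foot on the disc the foot is at 112 mm; fully home, head on the bush's mouth, foot at 100 mm.
- pin_head (a point): Centre of the pin's head, 92.5 mm above its foot.
- pin_tip (a point): Centre of the pin's foot.
- rack: Wooden tool block 60 x 170 x 45 mm, fixed; origin under its centre, long side along its y; three upright holes 12.5 mm wide, 40 mm deep at y = -55, 0, 55 mm. The pin, a dowel and an awl stand in them in any order.
- dowel: Bystander: plain wooden dowel, 10 mm thick, 110 mm long, upright in the block. Origin at its foot.
- awl: Bystander: awl with a dark wooden handle (20 mm at its thickest), 145 mm tall, upright in the block. Origin at its foot.
- screwdriver: Bystander: screwdriver with black handle, lying.
- wrench: Bystander: steel wrench, lying.
- hammer: Bystander: hammer, lying.
- tape: Bystander: roll of grey tape, 100 mm across, 25 mm high.
- glue: Bystander: white bottle, 56 mm across, 150 mm high.
- offcut: Bystander: wood offcut 90 x 160 x 38 mm.
- jar: Bystander: glass jar with steel lid, 70 mm across, 90 mm high.
- disc: The pulley (disc with rim), 150 mm across. Origin on the axis, 100 mm above the bench, under the disc; its +x points along the disc's one radial slot (13 mm wide, radius 38 to 64 mm, right through the 12 mm thickness). The disc drags in its bearings with 0.5 N m (about 7 N at the rim) and stays where it is left.

How it is judged:
On the way, in this order (a step that is already met when the one before it is completed fails the run):
1. the pin stands in the bush with its foot on the disc, let go (horizontal distance between pin_tip and bush below 0.004 m and z of pin_tip in the frame of bracket between 0.107 and 0.116 m and contact force between the fingers and pin below 0.1 N), for 0.2 s.
2. the pulley is driven by its rim (the rim leads the disc) with the pin riding on the disc (horizontal distance between pin_tip and bush below 0.004 m and z of pin_tip in the frame of bracket above 0.107 m and (value of joint rim above 0.03 rad or value of joint rim below -0.03 rad)), for 0.1 s.
3. the mark is at the pointer and the pin has dropped fully home (horizontal distance between pin_tip and bush below 0.004 m and z of pin_tip in the frame of bracket below 0.103 m and angle between pin's own z axis and vertical below 0.08 rad and distance between mark and pointer below 0.006 m), for 0.2 s.
At the end, for the whole second after the job is handed in: The pin stands upright in the bush (foot within 4 mm of the bush's centre line), fully home in the slot (foot lower than 103 mm above the bench, 100 mm being right home), the mark within 6 mm of the place at which the pointer points, everything at rest and let go (all of step 3 and linear speed of pin below 0.02 m/s and velocity of joint rim between -0.05 and 0.05 rad/s); the robot touches nothing.
It fails at once if the pin is strained: more than 20 N between the pin and the pulley (contact force between pin and disc above 20 N).
It fails at once if a bystander is knocked about: moved by more than 40 mm (distance of any of screwdriver, wrench, hammer, tape, glue, offcut, jar, dowel, awl from where it was at the start of the episode above 0.04 m).
It also fails if it takes over 67 s, if anything falls off the work surface, if the arm or the gripper's body presses on something with over 40 N, if the wrist force passes 120 N, or if a joint passes its speed limit or range.

### The arm

A 6-joint arm with a two-finger parallel gripper is mounted at the origin on the work surface. World frame = base frame: x ahead of the robot, y to its left, z up, the work surface at z = 0. Lengths are in m, angles in rad, forces in N, time in s.
With the tool pointing down it reaches from about 0.4 to 0.925 m from the base axis. Payload 3.4 kg.
Tool frame: the origin (TCP) lies between the finger pads; the fingertips stand robot.tcp_to_tips ahead of it and the grasp point (between the pads) is the TCP (robot.tcp_to_tips is the distance from the TCP to the fingertips, in m); z points along the fingers, y is the line along which they close (so a half turn about z gives the same grasp; the last joint's range is limited). The gripper opens to 85 mm and grips with 20 to 120 N. Pads are 22 mm wide; open, the fingers measure 114 mm over their backs; the gripper's body (76 mm by 85 mm) begins 54 mm behind the grasp point. The pads swing forward as they close: fully open they stand 13 mm farther back than shut.
Start: joints at [-1.286, 0.307, 1.506, -0, 1.328, -0.073], TCP at [0.202, -0.538, 0.25] pointing down, gripper open.
Joint ranges: [-3.12, 3.12], [-1.05, 2.28], [0.14, 2.33], [-1.42, 4.57], [0.1, 2.73], [-2.68, 2.68]. Speed limits (rad/s): [2.57, 2.57, 3.14, 3.14, 3.14, 3.14].

### API

Orientations are given as a unit quaternion [w, x, y, z].
In Python, from workcell import robot gives the robot as it stands.
- The arm moves only by the tool jog_arm, never from a script. Its argument "steps" is a list that holds one entry, the list of rows, each a list of 7 numbers: the turn, a rotation vector about the tool's x, y, z in rad, then the shift along the tool's x, y, z in cm, then the finger opening in cm, from 0 to 8.54. In form: [[[rx, ry, rz, dx, dy, dz, fingers], ...]]. A call has 1 to 10 rows; each row is the pose to reach, as a shift and turn from the pose commanded when the call began, along the tool's axes at that moment; what a row does not reach only later rows make up. A row lasts 1/12 s, in which the tool goes at most 41.7 mm and 7.16 degrees, less where a joint would pass 70% of its speed; a pose out of reach is approached as far as the arm can. A call with a gripper value outside its range is refused whole. The fingers move at their own pace and stop on an object; "squeeze" is the grip in N (left out, the last holds). Time passes only in rows, so rows that repeat a pose let the fingers close. It gives the time, the measured TCP pose, the force, the opening and the grip force at its end, in the units of the state.
- robot.observe(): the state, without advancing time (a new reading comes with each control period).
- robot.capture(name): name is "scene" or "side" or "wrist"; returns the picture (400x640x3 uint8, red, green, blue); there is no depth.
- robot.calibration(name): a dict with "camera_matrix" (3x3 intrinsics, pixels), "R" (3x3) and "t" (3): a world point X has camera coordinates R X + t. Camera axes: x right, y down, z forward; pixel columns grow to the right and rows downward; lengths in m; the calibration is good to about 2 mm. A picture is of the moment at which its call begins: read the wrist's pose just before it. calibration takes no time and is no camera call; for the wrist camera it gives the pose at the moment of the call.
- robot.hand_in(): hands the job in; it is judged then, once.
Trained networks look in the newest picture that a camera, given by its name, has taken for a name from the list of things; names that differ only in an ending like _2 or _b are one class to them, and where a whole thing is asked for, a point or a joint stands for the part that bears it (a point fixed in the world has none). Each returns a list of dicts, best first, with "confidence" (0 to 1); they miss things now and then, are a little off and sometimes report something else, mostly with a low value. They report only what shows in the picture. A call takes as long as a camera call.
- robot.recognise(label, camera): "position" ([x, y, z] in m, in the coordinates of the camera as it stood for that picture, good to about 4 mm: the middle of the surface that is visible of it).
- robot.regions_of(label, camera): "region" (400x640 bool, what is visible of it).
The state is a dict: "clock": time; "qpos": joint angles; "qd": joint speeds; "joint_efforts": joint torques, N m; "position": TCP position; "orientation": TCP orientation; "wrist_force": force on the tool from outside, world axes, zero at the start; "moment": the same for the moment, N m; "finger_gap": finger opening in m; "grasp_force": force on a finger pad.
Only numpy, scipy, OpenCV 4.12 (cv2) and the standard library are available. Lean on these libraries where they do the work, as an engineer would, in place of code of your own. Each camera call takes 0.05 s, during which the arm holds its last target. There are 200 camera calls.

## Working session

There is one attempt and no reset: what is moved stays moved. The work goes in short steps, Python scripts to look and compute and a tool call to move; the robot and the scene stay as the last step left them, time stands still between calls to the robot, and variables do not carry over. Pictures are saved under pics/ and viewed, at most 10 in all, crops included, and the job is handed in when it is done.

Besides the shell and the picture viewer there is one more tool, called after "Call:" as name([rows], argument=value, ...), one row to a line, values as JSON. jog_arm: Moves the arm, as the interface text tells. Its arguments: {"type":"object","properties":{"steps":{"type":"array"},"squeeze":{"type":"number"}},"required":["steps"]}

```bash
ls; mkdir -p pics
cat > h.py <<'E'
import numpy as np, cv2
from workcell import robot
def cap(n,f=None):
    im=robot.capture(n)
    if f: cv2.imwrite('pics/'+f,im[:,:,::-1])
    return im
def pix(n,X):
    c=robot.calibration(n);p=np.array(c['camera_matrix'])@(np.array(c['R'])@np.array(X)+np.array(c['t']));return p[:2]/p[2]
def onz(n,uv,z,c=None):
    c=c or robot.calibration(n);R=np.array(c['R']);t=np.array(c['t'])
    d=R.T@np.linalg.inv(c['camera_matrix'])@np.array([*uv,1]);o=-R.T@t
    return o+d*(z-o[2])/d[2]
def towld(n,p,c=None):
    c=c or robot.calibration(n);return np.array(c['R']).T@(np.array(p)-np.array(c['t']))
E
python3 - <<'E'
from h import *
s=robot.observe();print(s['clock'],s['position'],s['orientation'],s['wrist_force'],robot.tcp_to_tips)
a=cap('scene','a.png');b=cap('side','b.png')
for n in('scene','side'):
    c=robot.calibration(n);print(n,(-np.array(c['R']).T@c['t']).round(3))
    for l in('pin','bush','rack','disc','mark','pointer','dowel','awl','bracket','pin_head'):
        r=robot.recognise(l,n);print(l,[(towld(n,k['position']).round(3).tolist(),round(k['confidence'],2)) for k in r[:2]])
E
```

```text
pics
0.0 [ 0.20172271 -0.53773986  0.24938499] [-1.02461870e-03  9.83947233e-01  1.78456671e-01 -9.77325230e-05] [-0.46001125  0.298976    0.79746827] 0.019
scene [1.33  0.503 1.335]
pin [([0.485, 0.32, 0.102], 0.45)]
bush [([0.573, -0.083, 0.074], 0.85)]
rack [([0.493, 0.328, 0.05], 0.74), ([0.576, -0.08, 0.079], 0.25)]
disc [([0.564, -0.081, 0.119], 0.71)]
mark [([0.587, -0.072, 0.131], 0.77)]
pointer [([0.576, -0.079, 0.076], 0.73)]
dowel [([0.487, 0.273, 0.085], 0.59)]
awl []
bracket [([0.572, -0.077, 0.078], 0.71)]
pin_head [([0.484, 0.327, 0.104], 0.64), ([0.667, 0.274, 0.025], 0.61)]
side [0.051 0.8   0.919]
pin [([0.468, 0.322, 0.1], 0.6)]
bush [([0.527, -0.075, 0.065], 0.61)]
rack [([0.46, 0.342, 0.042], 0.73), ([0.534, -0.057, 0.132], 0.33)]
disc [([0.55, -0.078, 0.124], 0.71), ([0.38, 0.09, 0.022], 0.57)]
mark [([0.535, -0.056, 0.131], 0.83), ([0.494, -0.473, 0.038], 0.61)]
pointer [([0.528, -0.078, 0.064], 0.89)]
dowel [([0.479, 0.27, 0.082], 0.57)]
awl [([0.465, 0.382, 0.114], 0.6)]
bracket [([0.527, -0.075, 0.061], 0.83), ([0.656, 0.274, 0.026], 0.51)]
pin_head [([0.475, 0.325, 0.101], 0.68), ([0.467, 0.378, 0.115], 0.54)]
```

```bash
python3 -c "
import cv2,numpy as np
a=cv2.imread('pics/a.png');b=cv2.imread('pics/b.png')
cv2.imwrite('pics/ab.png',cv2.resize(np.vstack([a,b]),(480,600)))"
```

```text
(no output)
```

View pics/a.png

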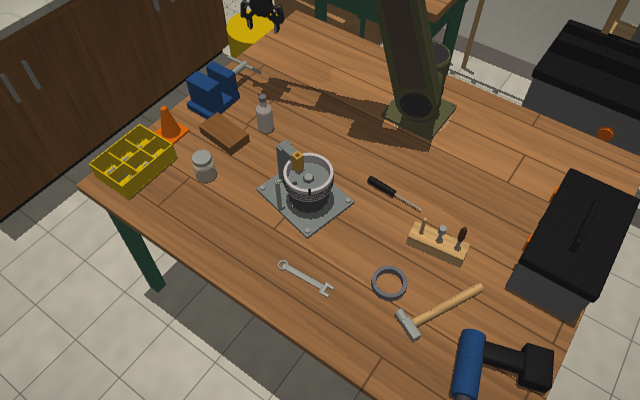

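View pics/b.png

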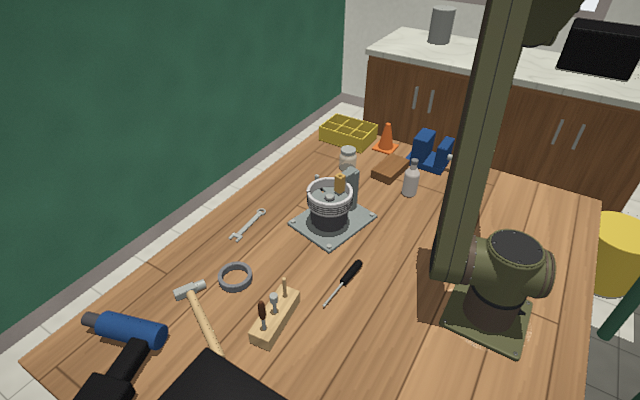

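The scene camera shows the pulley at about (308,178) with the bush at (298,160) on the far, −y side. The tool block is at (440,240), with the dowel at (423,228), the pin at (442,232) and the awl at (462,238). In the side view the order along the block is awl, pin, dowel.

```bash
cat >> h.py <<'E'
from scipy.spatial.transform import Rotation as Ro
def tool():
    s=robot.observe();q=s['orientation'];return np.array(s['position']),Ro.from_quat([q[1],q[2],q[3],q[0]])
def to(P,yaw=None):
    "row for tool pointing straight down at P, tool x at world yaw"
    p,R=tool();x=R.as_matrix()[:,0]
    if yaw is None: yaw=np.arctan2(x[1],x[0])
    c,s=np.cos(yaw),np.sin(yaw)
    T=Ro.from_matrix(np.array([[c,s,0],[s,-c,0],[0,0,-1]]))
    rv=(R.inv()*T).as_rotvec();d=R.inv().apply(np.array(P)-p)*100
    print('row',rv.round(3).tolist(),d.round(2).tolist())
E
python3 - <<'E'
from h import *
p,R=tool();c=robot.calibration('wrist');cc=-np.array(c['R']).T@c['t']
print('cam in tool',R.inv().apply(cc-p).round(4)); print((np.array(c['R'])@R.as_matrix()).round(3),np.array(c['camera_matrix']).round(1).tolist())
a=cap('scene')
P=onz('scene',(442,228),0.110);print('pinhead top',P)
to([0.50,-0.10,0.40]);to([0.50,-0.10,0.40],0.0)
# big edges
for n,f in(('scene','a.png'),('side','b.png')):
    for l in('pin_head','bush'):
        if n=='side':cap('side')
        r=robot.regions_of(l,n)
        for k in r[:1]: print(n,l,k['confidence'],np.argwhere(k['region']).mean(0)[::-1],k['region'].sum())
E
```

```text
cam in tool [ 0.0831 -0.0004 -0.1234]
[[-0.001  1.    -0.001]
 [-0.947 -0.001 -0.321]
 [-0.321  0.     0.947]] [[356.8, 0.0, 316.7], [0.0, 356.8, 204.8], [0.0, 0.0, 1.0]]
pinhead top [0.47971723 0.32321303 0.11      ]
row [0.0, -0.0, -0.0] [43.31, -30.58, -14.97]
row [-0.0, -0.0, 0.359] [43.31, -30.58, -14.97]
scene bush 0.69 [304.22483221 189.90880379] 5066
side pin_head 0.46 [273.93277311 300.43697479] 119
side bush 0.76 [332.7755102  210.45657333] 4214
```

Run:
```python
from h import *
to([0.57,-0.09,0.33],0.0)
```

```text
row [0.0, -0.0, 0.359] [50.21, -29.06, -7.97]
```

Call:
jog_arm([
  [[0, 0, 0.1, 10, -6, -8, 8.5], [0, 0, 0.2, 20, -12, -8, 8.5], [0, 0, 0.3, 30, -18, -8, 8.5], [0, 0, 0.359, 50.2, -29.1, -8, 8.5], [0, 0, 0.359, 50.2, -29.1, -8, 8.5], [0, 0, 0.359, 50.2, -29.1, -8, 8.5], [0, 0, 0.359, 50.2, -29.1, -8, 8.5], [0, 0, 0.359, 50.2, -29.1, -8, 8.5], [0, 0, 0.359, 50.2, -29.1, -8, 8.5], [0, 0, 0.359, 50.2, -29.1, -8, 8.5]],
])

```text
clock: 2.28
position: [0.4598, -0.222, 0.3164]
orientation: [0.0, 1.0, -0.0, 0.0]
wrist_force: [-0.3, -0.5, -0.5]
finger_gap: 0.0849
grasp_force: 0.0
```

Call:
jog_arm([
  [[0, 0, 0, 0, 0, 0, 8.5], [0, 0, 0, 0, 0, 0, 8.5]],
])

```text
clock: 2.45
position: [0.4602, -0.222, 0.3162]
orientation: [0.0, 1.0, 0.002, 0.0]
wrist_force: [-0.6, 0.2, -0.1]
finger_gap: 0.0847
grasp_force: 0.0
```

Run:
```python
from h import *
to([0.57,-0.09,0.33],0.0)
```

```text
row [0.0, -0.0, 0.005] [11.05, -13.14, -1.38]
```

Call:
jog_arm([
  [[0, 0, 0, 11, -13.1, -1.4, 8.5], [0, 0, 0, 11, -13.1, -1.4, 8.5], [0, 0, 0, 11, -13.1, -1.4, 8.5], [0, 0, 0, 11, -13.1, -1.4, 8.5], [0, 0, 0, 11, -13.1, -1.4, 8.5], [0, 0, 0, 11, -13.1, -1.4, 8.5], [0, 0, 0, 11, -13.1, -1.4, 8.5]],
])

```text
clock: 3.03
position: [0.5681, -0.0942, 0.3294]
orientation: [0.0, 1.0, -0.0, -0.001]
wrist_force: [0.4, -0.2, -0.4]
finger_gap: 0.0848
grasp_force: 0.0
```

Run:
```python
from h import *
print(tool()[0]);c=robot.calibration('wrist')
a=cap('wrist','c.png')
for l in('bush','disc','mark','pointer'):
    for k in robot.regions_of(l,'wrist')[:1]:
        m=k['region'];print(l,k['confidence'],np.argwhere(m).mean(0)[::-1],m.sum())
```

```text
[ 0.5681042  -0.09418655  0.32937655]
bush 0.63 [332.11119352 169.90416152] 36405
disc 0.58 [305.06254336 185.17962538] 18739
mark 0.76 [302.65766952 191.97037525] 7595
pointer 0.63 [331.89663568 169.82802125] 36144
```

View pics/c.png

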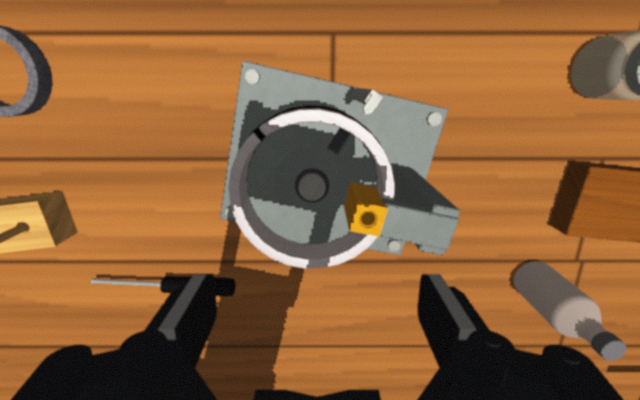

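The wrist view shows the rim centred near (312,187), with the brass bush hole at (369,219) on its lower right. The pointer is near (372,100), the dark mark at (260,133) and the slot near (340,138).

```bash
cat > fit.py <<'E'
from h import *
from scipy.optimize import minimize
import sys
def hole(a,c,guess,z=.18):
    x,y=map(int,guess);w=12;g=a[y-w:y+w+1,x-w:x+w+1].astype(float).sum(2)
    g=255*3-g; m=np.clip(g-(g.min()+g.max())/2,0,None)
    yy,xx=np.mgrid[-w:w+1,-w:w+1];m[np.hypot(xx,yy)>9]=0
    uv=np.array([x+(m*xx).sum()/m.sum(),y+(m*yy).sum()/m.sum()]);return uv,onz('wrist',uv,z,c)
def proj(c,X):
    p=(np.array(c['R'])@X.T).T+np.array(c['t']);p=p@np.array(c['camera_matrix']).T;return p[:,:2]/p[:,2:]
def axis(a,c,g0):
    g=cv2.GaussianBlur(a.astype(np.float32).sum(2),(0,0),1.2);gm=np.hypot(cv2.Sobel(g,5,1,0),cv2.Sobel(g,5,0,1));gm=np.minimum(gm,400)
    th=np.linspace(0,2*np.pi,360)
    def f(q):
        s=0
        for r in(.065,.075):
            X=np.c_[q[0]+r*np.cos(th),q[1]+r*np.sin(th),0*th+.146]
            uv=proj(c,X).astype(np.float32);s+=cv2.remap(gm,uv[:,0],uv[:,1],cv2.INTER_LINEAR).mean()
        return -s
    best=min(((f((g0[0]+i*.002,g0[1]+j*.002)),i,j) for i in range(-8,9) for j in range(-8,9)))
    r=minimize(f,[g0[0]+best[1]*.002,g0[1]+best[2]*.002],method='Nelder-Mead',options=dict(initial_simplex=None,xatol=1e-4));return r.x,r.fun
E
python3 - <<'E'
from fit import *
a=cv2.imread('pics/c.png')[:,:,::-1];c=robot.calibration('wrist')
uv,H=hole(a,c,(369,219));print(uv,H)
g=onz('wrist',(312,187),.146,c);print(g)
x,f=axis(a,c,g[:2]);print(x,f)
d=H[:2]-x;b=np.degrees(np.arctan2(d[1],d[0]));print('bush dist',np.hypot(*d),'ang',b)
m=onz('wrist',(260,133),.146,c)[:2]-x;print('mark',np.hypot(*m),np.degrees(np.arctan2(m[1],m[0]))-b-70)
p=onz('wrist',(372,100),.146,c)[:2]-x;print('pointer post',np.hypot(*p),np.degrees(np.arctan2(p[1],p[0]))-b)
to([0.44,0.325,0.33],0.0)
to([0.44,0.325,0.33],np.pi/2)
E
```

```text
[367.75411907 218.13878515] [ 0.54645586 -0.13581171  0.18      ]
[ 0.56343373 -0.0898674   0.146     ]
[ 0.55619506 -0.08920457] -634.61279296875
bush dist 0.04761383244200146 ang -101.80289958893763
mark 0.07006222187691372 69.91842522815426
pointer post 0.09630959831545406 69.93704643509179
row [0.0, 0.0, -0.003] [-12.9, -41.91, -0.01]
row [-0.0, 0.001, -1.573] [-12.9, -41.91, -0.01]
```

Call:
jog_arm([
  [[0, 0, -0.12, -1, -4, 0, 8.5], [0, 0, -0.24, -2, -8, 0, 8.5], [0, 0, -0.36, -3, -12, 0, 8.5], [0, 0, -0.48, -4, -16, 0, 8.5], [0, 0, -0.6, -5, -20, 1, 8.5], [0, 0, -0.72, -6, -24, 2, 8.5], [0, 0, -0.84, -7, -28, 3, 8.5], [0, 0, -0.96, -8, -32, 4, 8.5], [0, 0, -1.08, -8.8, -36, 5, 8.5], [0, 0, -1.2, -8.8, -39, 6, 8.5]],
])

```text
clock: 4.12
position: [0.4793, 0.2986, 0.2701]
orientation: [-0.0, 0.824, 0.567, 0.0]
wrist_force: [-0.1, -0.4, 0.7]
finger_gap: 0.0851
grasp_force: 0.0
```

Run:
```python
from h import *
to([0.48,0.323,0.25],np.pi/2)
```

```text
row [-0.0, -0.001, -0.365] [2.3, -0.81, 2.02]
```

Call:
jog_arm([
  [[0, 0, -0.12, 1, -0.4, 1, 8.5], [0, 0, -0.24, 2.3, -0.8, 2, 8.5], [0, 0, -0.365, 2.3, -0.8, 2, 8.5], [0, 0, -0.365, 2.3, -0.8, 2, 8.5], [0, 0, -0.365, 2.3, -0.8, 2, 8.5]],
])

```text
clock: 4.53
position: [0.482, 0.3208, 0.25]
orientation: [0.0, 0.711, 0.704, -0.0]
wrist_force: [0.4, 0.4, -0.0]
finger_gap: 0.0847
grasp_force: 0.0
```

Run:
```python
from h import *
p,R=tool();print(p,R.as_matrix()[:,0]);c=robot.calibration('wrist')
a=cap('wrist','d.png')
for l in('pin_head','rack','dowel'):
    for k in robot.regions_of(l,'wrist')[:1]:
        m=k['region'];print(l,k['confidence'],np.argwhere(m).mean(0)[::-1],m.sum())
print(pix('wrist',[.48,.323,.11]))
```

```text
[0.48202827 0.3208033  0.25000125] [ 1.00647566e-02  9.99949260e-01 -4.21315321e-04]
pin_head 0.81 [309.97236181 188.6959799 ] 796
rack 0.95 [310.23370927 163.09670008] 9576
dowel 0.84 [319.23496241 244.04511278] 532
[313.24297674 194.33182147]
```

View pics/d.png

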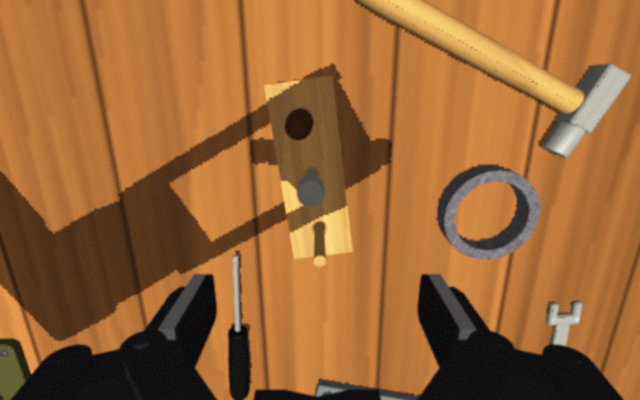

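The wrist view shows the pin head at about (310,190), the awl at (299,124) and the dowel top at (320,261). The block is turned by about 8°. I'll crop for the head top circle.

Run:
```python
from h import *
a=cv2.imread('pics/d.png');cv2.imwrite('pics/d2.png',cv2.resize(a[160:230,270:350],None,fx=7,fy=7,interpolation=cv2.INTER_CUBIC))
c=robot.calibration('wrist')
for v in(188,190,192,193):print(v,onz('wrist',(311,v),.11,c))
print(onz('wrist',(299,124),.15,c),onz('wrist',(320,261),.115,c))
t=np.linspace(0,2*np.pi,60)
for ctr in([.4815,.3235],):
    print([pix('wrist',[ctr[0]+dx,ctr[1]+dy,.11]).round(1).tolist() for dx,dy in((.011,0),(-.011,0),(0,.011),(0,-.011))])
```

```text
188 [0.4783401  0.32810513 0.11      ]
190 [0.47831662 0.32650442 0.11      ]
192 [0.47829305 0.3248977  0.11      ]
193 [0.47828124 0.32409208 0.11      ]
[0.4723112  0.38058282 0.15      ] [0.48481856 0.26806854 0.115     ]
[[329.4, 193.6], [300.9, 193.8], [315.0, 179.9], [315.3, 207.1]]
```

View pics/d2.png

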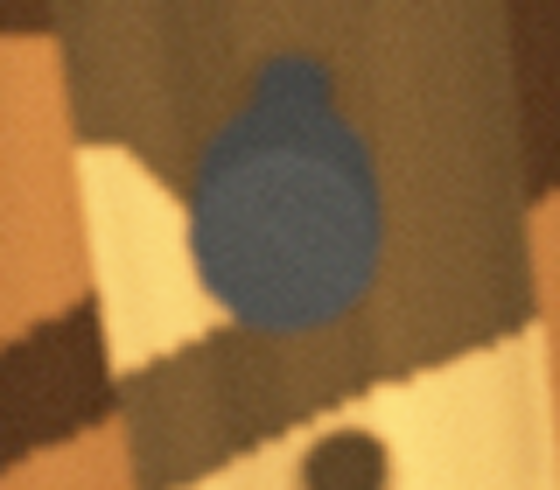

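The crop shows the head's top circle centred at crop (287,239), which is picture (311,194). That puts the pin at (0.4783, 0.3232), which agrees with the scene camera.

Run:
```python
from h import *
to([0.4783,0.3232,0.100],1.68)
```

```text
row [0.001, -0.0, -0.118] [0.23, -0.42, 15.06]
```

Call:
jog_arm([
  [[0, 0, -0.06, 0.1, -0.2, 3, 6], [0, 0, -0.118, 0.23, -0.4, 6, 5], [0, 0, -0.118, 0.23, -0.4, 9, 5], [0, 0, -0.118, 0.23, -0.4, 12, 5], [0, 0, -0.118, 0.23, -0.4, 14, 5], [0, 0, -0.118, 0.23, -0.4, 15, 5], [0, 0, -0.118, 0.23, -0.4, 15, 5], [0, 0, -0.118, 0.23, -0.4, 15, 5]],
])

```text
clock: 5.4
position: [0.4784, 0.3238, 0.1004]
orientation: [0.0, 0.667, 0.745, 0.0]
wrist_force: [0.1, -0.0, 0.2]
finger_gap: 0.0505
grasp_force: 0.0
```

Call:
jog_arm([
  [[0, 0, 0, 0, 0, 0, 2], [0, 0, 0, 0, 0, 0, 1.5], [0, 0, 0, 0, 0, 0, 1.5], [0, 0, 0, 0, 0, 0, 1.5], [0, 0, 0, 0, 0, 0, 1.5], [0, 0, 0, 0, 0, 0, 1.5]],
], squeeze=30)

```text
clock: 5.9
position: [0.4787, 0.3245, 0.1017]
orientation: [0.0, 0.666, 0.746, 0.001]
wrist_force: [-0.8, -0.4, 6.7]
finger_gap: 0.0208
grasp_force: 29.2
```

Call:
jog_arm([
  [[0, 0, 0, 0, 0, -1, 1.5], [0, 0, 0, 0, 0, -2.5, 1.5], [0, 0, 0, 0, 0, -5, 1.5], [0, 0, 0, 0, 0, -9, 1.5], [0, 0, 0, 0, 0, -13, 1.5], [0, 0, 0, 0, 0, -17, 1.5], [0, 0, 0, 0, 0, -21, 1.5], [0, 0, 0, 0, 0, -22, 1.5]],
])

```text
clock: 6.57
position: [0.4804, 0.3253, 0.3284]
orientation: [0.002, 0.666, 0.746, 0.006]
wrist_force: [1.0, -0.3, -0.3]
finger_gap: 0.021
grasp_force: 30.0
```

Run:
```python
from h import *
to([0.5465,-0.1358,0.32],1.571)
```

```text
row [0.012, -0.006, 0.112] [-46.56, 1.4, 0.62]
```

Call:
jog_arm([
  [[0, 0, 0.05, -1.5, 0, 0, 1.5], [0, 0, 0.11, -4, 0.1, 0, 1.5], [0, 0, 0.11, -7.5, 0.2, 0.2, 1.5], [0, 0, 0.11, -11.5, 0.3, 0.4, 1.5], [0, 0, 0.11, -15.5, 0.4, 0.6, 1.5], [0, 0, 0.11, -19.5, 0.6, 0.6, 1.5], [0, 0, 0.11, -23.5, 0.8, 0.6, 1.5], [0, 0, 0.11, -27.5, 0.9, 0.6, 1.5], [0, 0, 0.11, -31.5, 1, 0.6, 1.5], [0, 0, 0.11, -35, 1.1, 0.6, 1.5]],
])

```text
clock: 7.4
position: [0.5274, -0.0252, 0.314]
orientation: [0.0, 0.707, 0.708, -0.0]
wrist_force: [0.0, 0.5, -0.8]
finger_gap: 0.0211
grasp_force: 29.9
```

Run:
```python
from h import *
to([0.5465,-0.1358,0.32],1.571)
```

```text
row [-0.0, 0.001, 0.001] [-11.06, 1.89, -0.59]
```

Call:
jog_arm([
  [[0, 0, 0, -3, 0.5, -0.5, 1.5], [0, 0, 0, -6, 1, -0.5, 1.5], [0, 0, 0, -8.5, 1.5, -0.5, 1.5], [0, 0, 0, -10, 1.9, -0.5, 1.5], [0, 0, 0, -10.8, 1.9, -0.5, 1.5], [0, 0, 0, -10.8, 1.9, -0.5, 1.5], [0, 0, 0, -10.8, 1.9, -0.5, 1.5], [0, 0, 0, -10.8, 1.9, -0.5, 1.5]],
])

```text
clock: 8.07
position: [0.5468, -0.1292, 0.3189]
orientation: [-0.001, 0.706, 0.708, 0.0]
wrist_force: [-0.3, -0.1, -1.1]
finger_gap: 0.0208
grasp_force: 29.9
```

Run:
```python
from h import *
p,R=tool();print(p)
from h import *
ims=[]
for n in('scene','side','wrist'):
    a=cap(n)[:,:,::-1].copy()
    B=[.5465,-.1358]
    u=pix(n,[*B,.2]).astype(int)
    print(n,u,'mouth',pix(n,[*B,.18]),'axis pts',[pix(n,[p[0],p[1],z]).round(1).tolist() for z in(.224,.304,.329)])
    w=35 if n!='wrist' else 70
    x,y=u; y-= 10 if n!='wrist' else 0
    x0,y0=max(x-w,0),max(y-w,0);print('crop',x0,y0)
    ims.append(cv2.resize(a[y0:y0+2*w,x0:x0+2*w],(266,266),interpolation=cv2.INTER_CUBIC))
cv2.imwrite('pics/e.png',np.hstack(ims))
```

```text
[ 0.5467605  -0.12921676  0.31887297]
scene [296 149] mouth [296.64328364 154.41707172] axis pts [[297.9, 145.4], [297.0, 125.9], [296.7, 119.4]]
crop 261 104
side [339 170] mouth [338.82373494 175.18765816] axis pts [[338.3, 164.8], [339.3, 142.8], [339.6, 135.6]]
crop 304 125
wrist [315 214] mouth [315.73632158 205.50907766] axis pts [[316.0, 217.7], [315.5, 281.9], [315.3, 316.9]]
crop 245 144
```

View pics/e.png

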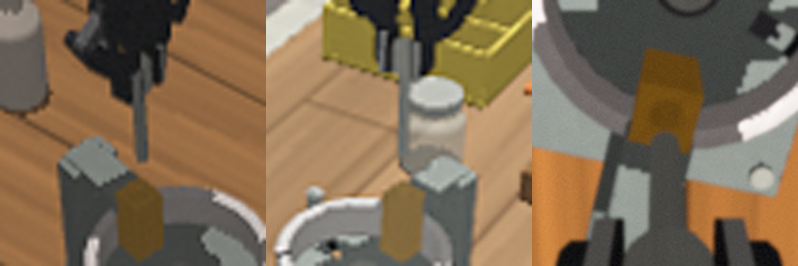

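The crops show the pin hanging just short of the bush. The foot is near wrist pixel (316,218) and the hole near (314.5,202). I'll zoom in once more with the predicted outlines drawn on, to get the offset right.

Run:
```python
from h import *
p,R=tool();print(p)
ims=[]
for n,w,s in(('wrist',32,9),('side',20,10)):
    a=cap(n)[:,:,::-1].copy();cv2.imwrite('pics/full_%s.png'%n,a)
    u=pix(n,[p[0],p[1],.21] if n!='wrist' else [.5465,-.1358,.195]);x0,y0=(u-w).astype(int)
    if n=='side':y0-=2
    b=cv2.resize(a[y0:y0+2*w,x0:x0+2*w],None,fx=s,fy=s,interpolation=cv2.INTER_CUBIC)
    t=np.linspace(0,2*np.pi,40)
    def circ(c,z,r,col):
        q=np.array([pix(n,[c[0]+r*np.cos(k),c[1]+r*np.sin(k),z]) for k in t]);q=((q-[x0,y0]+.5)*s).astype(np.int32)
        cv2.polylines(b,[q],True,col,1)
    circ(p,p[2]-.0967,.005,(0,0,255));circ([.5465,-.1358],.18,.006,(0,255,0))
    print(n,x0,y0,s);ims.append(b[:576])
h=max(i.shape[0] for i in ims);ims=[cv2.copyMakeBorder(i,0,h-i.shape[0],0,0,0) for i in ims]
o=np.hstack(ims);print(o.shape);cv2.imwrite('pics/f.png',cv2.resize(o,(min(800,o.shape[1]),int(o.shape[0]*min(1,800/o.shape[1])))))
```

```text
[ 0.54699201 -0.12933145  0.31909384]
wrist 283 179 9
side 318 146 10
(576, 976, 3)
```

View pics/f.png

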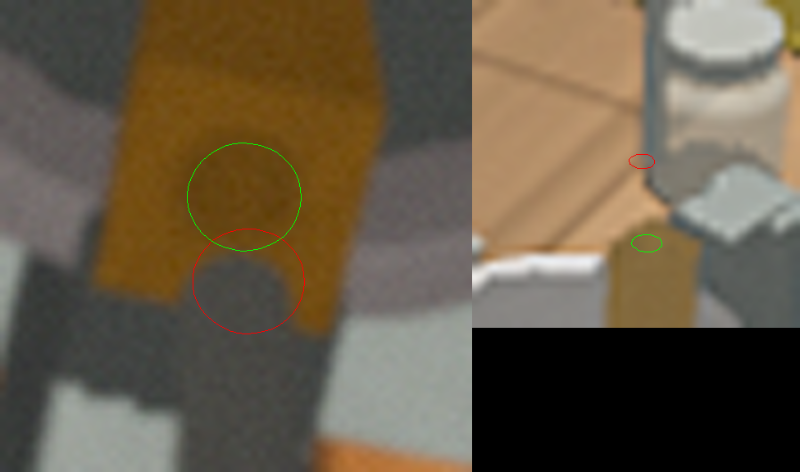

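The overlay shows the foot about 1 mm toward −x,−y of the TCP axis, and the bush mouth within 1 mm of my estimate. The foot must move about −5.9 mm in y.

Call:
jog_arm([
  [[0, 0, 0, -0.6, 0, 0, 1.5], [0, 0, 0, -0.6, 0, 1.5, 1.5], [0, 0, 0, -0.6, 0, 3, 1.5], [0, 0, 0, -0.6, 0, 3.8, 1.5], [0, 0, 0, -0.6, 0, 4.2, 1.5], [0, 0, 0, -0.6, 0, 4.5, 1.5], [0, 0, 0, -0.6, 0, 4.8, 1.5], [0, 0, 0, -0.6, 0, 4.8, 1.5]],
])

```text
clock: 8.98
position: [0.5472, -0.1364, 0.2708]
orientation: [-0.0, 0.706, 0.708, 0.0]
wrist_force: [0.3, 1.3, -0.4]
finger_gap: 0.0209
grasp_force: 30.0
```

Call:
jog_arm([
  [[0, 0, 0, 0, 0, 0.4, 1.5], [0, 0, 0, 0, 0, 0.8, 1.5], [0, 0, 0, 0, 0, 1.2, 1.5], [0, 0, 0, 0, 0, 1.6, 1.5], [0, 0, 0, 0, 0, 2, 1.5], [0, 0, 0, 0, 0, 2, 1.5]],
])

```text
clock: 9.48
position: [0.5468, -0.1364, 0.2498]
orientation: [-0.001, 0.706, 0.708, -0.0]
wrist_force: [0.3, 1.1, -2.5]
finger_gap: 0.0211
grasp_force: 29.9
```

Call:
jog_arm([
  [[0, 0, 0, 0, 0, 0.5, 1.5], [0, 0, 0, 0, 0, 1, 1.5], [0, 0, 0, 0, 0, 1.5, 1.5], [0, 0, 0, 0, 0, 2, 1.5], [0, 0, 0, 0, 0, 2.5, 1.5], [0, 0, 0, 0, 0, 3, 1.5], [0, 0, 0, 0, 0, 3.3, 1.5], [0, 0, 0, 0, 0, 3.6, 1.5], [0, 0, 0, 0, 0, 3.7, 1.5], [0, 0, 0, 0, 0, 3.7, 1.5]],
])

```text
clock: 10.32
position: [0.5467, -0.1362, 0.2133]
orientation: [-0.001, 0.706, 0.708, -0.0]
wrist_force: [-2.3, 3.6, -1.1]
finger_gap: 0.0211
grasp_force: 30.2
```

Call:
jog_arm([
  [[0, 0, 0, 0, 0, 0, 2.4], [0, 0, 0, 0, 0, 0, 3], [0, 0, 0, 0, 0, 0, 4], [0, 0, 0, 0, 0, 0, 5], [0, 0, 0, 0, 0, 0, 5]],
])

```text
clock: 10.73
position: [0.5476, -0.1372, 0.2141]
orientation: [0.001, 0.706, 0.708, 0.0]
wrist_force: [-0.1, 0.6, -0.3]
finger_gap: 0.05
grasp_force: 0.0
```

Call:
jog_arm([
  [[0, 0, 0, 0, 0, -1, 5], [0, 0, 0, 0, 0, -3, 5], [0, 0, 0, 0, 0, -6, 5], [0, 0, 0, 0, 0, -9, 5], [0, 0, 0, 0, 0, -9, 5]],
])

```text
clock: 11.15
position: [0.5506, -0.1379, 0.3114]
orientation: [0.006, 0.706, 0.708, 0.003]
wrist_force: [0.6, -0.5, 0.2]
finger_gap: 0.0499
grasp_force: 0.0
```

Run:
```python
from h import *
p,R=tool();print(p)
for n in('wrist','scene'):
    a=cap(n)[:,:,::-1].copy();cv2.imwrite('pics/g_%s.png'%n,a)
    for k in robot.recognise('pin_head',n)[:2]:print(n,towld(n,k['position']),k['confidence'])
a=cv2.imread('pics/g_wrist.png');b=cv2.imread('pics/g_scene.png')[120:220,240:360]
cv2.imwrite('pics/g.png',np.hstack([cv2.resize(a[100:300,200:440],(480,400)),cv2.resize(b,(320,400)[:1]+(267,)) if 0 else cv2.copyMakeBorder(cv2.resize(b,(320,267)),0,133,0,0,0)]))
from fit import *
print(proj(robot.calibration('wrist'),np.array([[.5465,-.1358,.217],[.5465,-.1358,.205]])))
```

```text
[ 0.55061802 -0.13791733  0.31136581]
wrist [ 0.54301843 -0.13284343  0.20984477] 0.57
scene [ 0.55314677 -0.13174414  0.2109937 ] 0.41
[[316.18372202 221.41841124]
 [316.23243912 214.81174285]]
```

View pics/g.png

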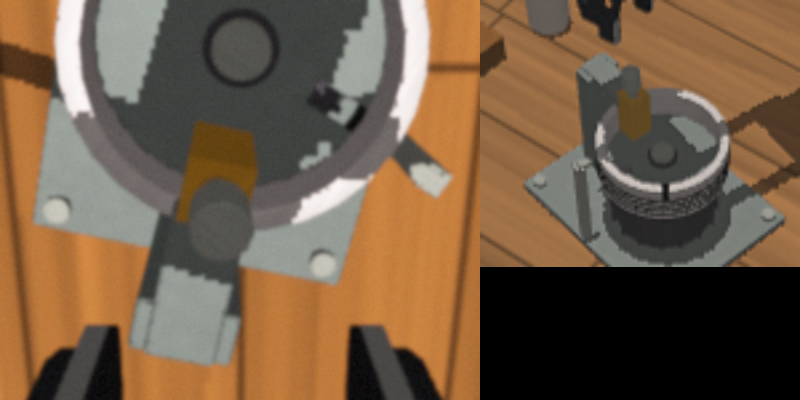

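The picture shows the pin standing upright in the bush, with its head at wrist (310,213) and some shank visible above the mouth, so it is riding on the disc. The mark is still well short of the pointer. Next I'll go to the rim on the free side.

Run:
```python
from h import *
f=np.radians(120);to([.5562+.07*np.cos(f),-.0892+.07*np.sin(f),.25],f-np.pi/2)
```

```text
row [-0.001, 0.0, 1.049] [10.81, -2.52, 5.37]
```

Call:
jog_arm([
  [[0, 0, 0.12, 2, 0, 0, 5], [0, 0, 0.24, 5, -1, 0, 4], [0, 0, 0.36, 8, -2, 0, 4], [0, 0, 0.48, 10.8, -2.5, 0, 4], [0, 0, 0.6, 10.8, -2.5, 2, 4], [0, 0, 0.72, 10.8, -2.5, 4, 4], [0, 0, 0.84, 10.8, -2.5, 5, 4], [0, 0, 0.96, 10.8, -2.5, 5, 4], [0, 0, 1.047, 10.8, -2.5, 5, 4], [0, 0, 1.047, 10.8, -2.5, 5, 4]],
])

```text
clock: 12.18
position: [0.5207, -0.0285, 0.252]
orientation: [-0.001, 0.966, 0.259, -0.002]
wrist_force: [-0.5, 0.3, -0.1]
finger_gap: 0.0401
grasp_force: 0.0
```

Call:
jog_arm([
  [[0, 0, 0, 0, 0, 0, 4], [0, 0, 0, 0, 0, 0, 4], [0, 0, 0, 0, 0, 0, 4]],
])

```text
clock: 12.43
position: [0.5218, -0.0288, 0.2537]
orientation: [-0.0, 0.965, 0.261, -0.0]
wrist_force: [0.1, 0.5, 0.3]
finger_gap: 0.0399
grasp_force: 0.0
```

Run:
```python
from h import *
s=robot.observe();print(s['position'],s['wrist_force'],s['qpos'])
f=np.radians(120);to([.5562+.07*np.cos(f),-.0892+.07*np.sin(f),.14],f-np.pi/2)
```

```text
[ 0.52182509 -0.02878084  0.25369546] [0.05433089 0.46430588 0.28024816] [-1.35933222e-01  2.31391731e-01  1.60728463e+00 -6.68738069e-07
  1.30345426e+00  9.07637599e-01]
row [-0.0, 0.0, 0.004] [-0.04, -0.05, 11.37]
```

Call:
jog_arm([
  [[0, 0, 0, 0, 0, 3, 4], [0, 0, 0, 0, 0, 6, 4], [0, 0, 0, 0, 0, 9, 4], [0, 0, 0, 0, 0, 10.5, 4], [0, 0, 0, 0, 0, 11.2, 4], [0, 0, 0, 0, 0, 11.3, 4], [0, 0, 0, 0, 0, 11.3, 4]],
])

```text
clock: 13.02
position: [0.5224, -0.0288, 0.1412]
orientation: [0.0, 0.966, 0.26, 0.0]
wrist_force: [0.3, 0.1, -0.2]
finger_gap: 0.0399
grasp_force: 0.0
```

Call:
jog_arm([
  [[0, 0, 0, 0, 0, 0, 2], [0, 0, 0, 0, 0, 0, 1.5], [0, 0, 0, 0, 0, 0, 1], [0, 0, 0, 0, 0, 0, 0.5], [0, 0, 0, 0, 0, 0, 0.5], [0, 0, 0, 0, 0, 0, 0.5], [0, 0, 0, 0, 0, 0, 0.5]],
], squeeze=30)

```text
clock: 13.6
position: [0.522, -0.0284, 0.1424]
orientation: [-0.0, 0.966, 0.26, 0.001]
wrist_force: [-2.0, 0.8, 6.4]
finger_gap: 0.0103
grasp_force: 29.1
```

Call:
jog_arm([
  [[0, 0, 0.026, 0.18, 0, 0, 0.5], [0, 0, 0.052, 0.37, 0.01, 0, 0.5], [0, 0, 0.079, 0.55, 0.02, 0, 0.5], [0, 0, 0.105, 0.73, 0.04, 0, 0.5], [0, 0, 0.131, 0.91, 0.06, 0, 0.5], [0, 0, 0.157, 1.09, 0.09, 0, 0.5], [0, 0, 0.183, 1.27, 0.12, 0, 0.5], [0, 0, 0.209, 1.46, 0.15, 0, 0.5], [0, 0, 0.236, 1.63, 0.19, 0, 0.5], [0, 0, 0.262, 1.81, 0.24, 0, 0.5]],
])

```text
clock: 14.43
position: [0.5376, -0.022, 0.1424]
orientation: [0.0, 0.991, 0.131, -0.001]
wrist_force: [-5.3, -0.6, 7.2]
finger_gap: 0.0104
grasp_force: 29.1
```

```bash
cat >> h.py <<'E'
def st():
    s=robot.observe();p=np.array(s['position']);x=tool()[1].as_matrix()[:,0]
    d=p[:2]-[.5562,-.0892];phi=np.degrees(np.arctan2(d[1],d[0]));yaw=np.degrees(np.arctan2(x[1],x[0]))
    F=np.array(s['wrist_force'])[:2];y=np.radians(yaw);t=np.array([np.cos(y),np.sin(y)]);r=np.array([-np.sin(y),np.cos(y)])
    print('t %.2f r %.4f phi %.2f yaw+90 %.2f Ft %.2f Fr %.2f z %.3f'%(s['clock'],np.hypot(*d),phi,yaw+90,F@t,F@r,p[2]),'Mz',round(float(s['moment'][2]),2))
E
python3 -c "
from h import *
st()"
```

```text
t 14.43 r 0.0698 phi 105.45 yaw+90 105.09 Ft -5.23 Fr 0.82 z 0.142 Mz 0.17
```

Call:
jog_arm([
  [[0, 0, 0.026, 0.18, 0, 0, 0.5], [0, 0, 0.052, 0.37, 0.01, 0, 0.5], [0, 0, 0.079, 0.55, 0.02, 0, 0.5], [0, 0, 0.105, 0.73, 0.04, 0, 0.5], [0, 0, 0.131, 0.91, 0.06, 0, 0.5], [0, 0, 0.157, 1.09, 0.09, 0, 0.5], [0, 0, 0.183, 1.27, 0.12, 0, 0.5], [0, 0, 0.209, 1.46, 0.15, 0, 0.5], [0, 0, 0.236, 1.63, 0.19, 0, 0.5], [0, 0, 0.262, 1.81, 0.24, 0, 0.5]],
])

```text
clock: 15.27
position: [0.5557, -0.0195, 0.1424]
orientation: [0.0, 1.0, 0.001, -0.001]
wrist_force: [-4.4, -0.5, 7.2]
finger_gap: 0.0102
grasp_force: 29.1
```

Call:
jog_arm([
  [[0, 0, 0.026, 0.18, 0, 0, 0.5], [0, 0, 0.052, 0.37, 0.01, 0, 0.5], [0, 0, 0.079, 0.55, 0.02, 0, 0.5], [0, 0, 0.105, 0.73, 0.04, 0, 0.5], [0, 0, 0.131, 0.91, 0.06, 0, 0.5], [0, 0, 0.157, 1.09, 0.09, 0, 0.5], [0, 0, 0.183, 1.27, 0.12, 0, 0.5], [0, 0, 0.209, 1.46, 0.15, 0, 0.5], [0, 0, 0.236, 1.63, 0.19, 0, 0.5], [0, 0, 0.262, 1.81, 0.24, 0, 0.5]],
])

```text
clock: 16.1
position: [0.5738, -0.0218, 0.1424]
orientation: [0.0, 0.992, -0.13, -0.001]
wrist_force: [-5.8, 0.7, 6.8]
finger_gap: 0.0105
grasp_force: 29.1
```

```bash
python3 -c "
from h import *
st()
a=cap('scene');cv2.imwrite('pics/s0.png',a[:,:,::-1])
print(pix('scene',[.5465,-.1358,.2045]),pix('scene',[.5465,-.1358,.1925]))
st()"
```

```text
t 16.10 r 0.0697 phi 75.36 yaw+90 75.07 Ft -5.80 Fr -0.80 z 0.142 Mz 0.2
[296.36464994 148.8751886 ] [296.50202199 151.60744899]
t 16.15 r 0.0697 phi 75.08 yaw+90 74.98 Ft -4.82 Fr -1.90 z 0.142 Mz 0.16
```

Call:
jog_arm([
  [[0, 0, 0.018, 0.12, 0, 0, 0.5], [0, 0, 0.035, 0.24, 0, 0, 0.5], [0, 0, 0.052, 0.37, 0.01, 0, 0.5], [0, 0, 0.07, 0.49, 0.02, 0, 0.5], [0, 0, 0.087, 0.61, 0.03, 0, 0.5], [0, 0, 0.105, 0.73, 0.04, 0, 0.5], [0, 0, 0.122, 0.85, 0.05, 0, 0.5], [0, 0, 0.14, 0.98, 0.07, 0, 0.5], [0, 0, 0.157, 1.09, 0.09, 0, 0.5], [0, 0, 0.175, 1.22, 0.11, 0, 0.5]],
])

```text
clock: 16.98
position: [0.5852, -0.0259, 0.1424]
orientation: [0.0, 0.976, -0.216, -0.001]
wrist_force: [-5.1, -0.2, 6.8]
finger_gap: 0.0104
grasp_force: 29.6
```

Call:
jog_arm([
  [[0, 0, 0.009, 0.06, 0, 0, 0.5], [0, 0, 0.018, 0.12, 0, 0, 0.5], [0, 0, 0.026, 0.18, 0, 0, 0.5], [0, 0, 0.035, 0.24, 0, 0, 0.5], [0, 0, 0.044, 0.31, 0.01, 0, 0.5], [0, 0, 0.052, 0.37, 0.01, 0, 0.5], [0, 0, 0.061, 0.43, 0.01, 0, 0.5], [0, 0, 0.07, 0.49, 0.02, 0, 0.5], [0, 0, 0.079, 0.55, 0.02, 0, 0.5], [0, 0, 0.087, 0.61, 0.03, 0, 0.5]],
])

```text
clock: 17.82
position: [0.5905, -0.0286, 0.1424]
orientation: [0.0, 0.966, -0.258, -0.001]
wrist_force: [-5.7, 1.0, 6.4]
finger_gap: 0.0104
grasp_force: 29.6
```

```bash
cat > chk.py <<'E'
from h import *
st();a=cap('scene')[:,:,::-1].copy();r=cv2.imread('pics/s0.png')
x,y=296,149
A=cv2.cvtColor(a,6)[y-16:y+6,x-8:x+9];B=cv2.cvtColor(r,6)[y-12:y+2,x-5:x+6]
m=cv2.matchTemplate(A,B,cv2.TM_CCOEFF_NORMED);_,v,_,l=cv2.minMaxLoc(m);print('head shift px',l[0]-3,l[1]-4,round(v,3),'diff',np.abs(A[4:18,3:14].astype(float)-B).mean().round(1))
cv2.imwrite('pics/now.png',a)
E
python3 chk.py
```

```text
t 17.82 r 0.0696 phi 60.46 yaw+90 60.11 Ft -5.40 Fr -2.00 z 0.142 Mz 0.22
head shift px 0 0 0.999 diff 0.7
```

Call:
jog_arm([
  [[0, 0, 0.009, 0.06, 0, 0, 0.5], [0, 0, 0.018, 0.12, 0, 0, 0.5], [0, 0, 0.026, 0.18, 0, 0, 0.5], [0, 0, 0.035, 0.24, 0, 0, 0.5], [0, 0, 0.044, 0.31, 0.01, 0, 0.5], [0, 0, 0.052, 0.37, 0.01, 0, 0.5], [0, 0, 0.061, 0.43, 0.01, 0, 0.5], [0, 0, 0.07, 0.49, 0.02, 0, 0.5], [0, 0, 0.079, 0.55, 0.02, 0, 0.5], [0, 0, 0.087, 0.61, 0.03, 0, 0.5]],
])

```text
clock: 18.7
position: [0.5957, -0.0319, 0.1424]
orientation: [0.0, 0.954, -0.3, -0.001]
wrist_force: [-4.9, 0.6, 6.2]
finger_gap: 0.0101
grasp_force: 29.6
```

```bash
python3 chk.py
```

```text
t 18.70 r 0.0696 phi 55.45 yaw+90 55.12 Ft -4.39 Fr -2.36 z 0.142 Mz 0.23
head shift px 0 0 0.908 diff 3.3
```

Call:
jog_arm([
  [[0, 0, 0.009, 0.06, 0, 0, 0.5], [0, 0, 0.018, 0.12, 0, 0, 0.5], [0, 0, 0.026, 0.18, 0, 0, 0.5], [0, 0, 0.035, 0.24, 0, 0, 0.5], [0, 0, 0.044, 0.31, 0.01, 0, 0.5], [0, 0, 0.052, 0.37, 0.01, 0, 0.5]],
])

```text
clock: 19.25
position: [0.5986, -0.034, 0.1424]
orientation: [0.0, 0.946, -0.324, -0.001]
wrist_force: [-5.5, 0.5, 5.8]
finger_gap: 0.0105
grasp_force: 29.6
```

```bash
python3 chk.py
```

```text
t 19.25 r 0.0696 phi 52.44 yaw+90 52.14 Ft -4.62 Fr -2.99 z 0.142 Mz 0.18
head shift px 0 0 0.691 diff 11.8
```

Run:
```python
from h import *
n=cap('side')[:,:,::-1]
A=[cv2.resize(cv2.imread(f)[125:215,260:350],(400,400),interpolation=cv2.INTER_CUBIC) for f in('pics/s0.png','pics/now.png')]
cv2.imwrite('pics/i.png',np.hstack(A))
```

```text
(no output)
```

View pics/i.png

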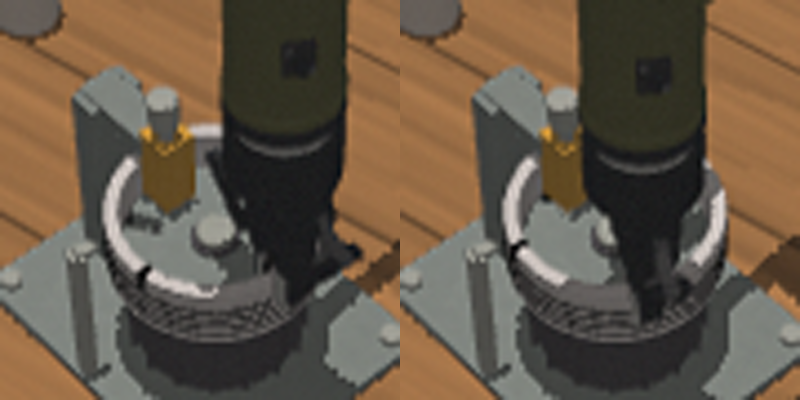

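The gripper is starting to hide the bush from the scene camera. The pin is still up, and the mark is just short of the pointer. I'll watch with the side camera and the force from here.

```bash
cat > chk.py <<'E'
from h import *
import os
st();n='side';a=cap(n)[:,:,::-1].copy()
if not os.path.exists('pics/r_side.png'):cv2.imwrite('pics/r_side.png',a)
r=cv2.imread('pics/r_side.png');x,y=pix(n,[.5465,-.1358,.206]).astype(int)
A=cv2.cvtColor(a,6)[y-11:y+13,x-9:x+10];B=cv2.cvtColor(r,6)[y-7:y+6,x-6:x+7]
m=cv2.matchTemplate(A,B,cv2.TM_CCOEFF_NORMED);_,v,_,l=cv2.minMaxLoc(m);print('shift',l[0]-3,l[1]-4,round(v,3),'diff',np.abs(A[4:17,3:16].astype(float)-B).mean().round(1))
for k in robot.recognise('pin_head',n)[:1]:print(towld(n,k['position']).round(4),round(k['confidence'],2))
cv2.imwrite('pics/now.png',a)
E
python3 chk.py
```

```text
t 19.35 r 0.0696 phi 52.41 yaw+90 52.14 Ft -4.47 Fr -2.51 z 0.142 Mz 0.22
shift 0 0 1.0 diff 0.0
[0.3807 0.0892 0.023 ] 0.68
```

Call:
jog_arm([
  [[0, 0, 0.009, 0.06, 0, 0, 0.5], [0, 0, 0.018, 0.12, 0, 0, 0.5], [0, 0, 0.026, 0.18, 0, 0, 0.5], [0, 0, 0.035, 0.24, 0, 0, 0.5], [0, 0, 0.044, 0.31, 0.01, 0, 0.5]],
])

```text
clock: 19.87
position: [0.601, -0.036, 0.1424]
orientation: [0.0, 0.939, -0.345, -0.001]
wrist_force: [-4.9, 1.0, 6.6]
finger_gap: 0.0102
grasp_force: 29.5
```

```bash
python3 chk.py
```

```text
t 19.87 r 0.0696 phi 49.90 yaw+90 49.62 Ft -4.43 Fr -2.40 z 0.142 Mz 0.22
shift 0 0 0.999 diff 0.7
[ 0.3755 -0.3874  0.0751] 0.34
```

Rotated about 70°, with the pin still up and the force unchanged.

Call:
jog_arm([
  [[0, 0, 0.009, 0.06, 0, 0, 0.5], [0, 0, 0.018, 0.12, 0, 0, 0.5], [0, 0, 0.026, 0.18, 0, 0, 0.5], [0, 0, 0.035, 0.24, 0, 0, 0.5]],
])

```text
clock: 20.3
position: [0.6028, -0.0375, 0.1424]
orientation: [0.0, 0.932, -0.362, -0.001]
wrist_force: [-5.4, 1.1, 6.8]
finger_gap: 0.0104
grasp_force: 29.6
```

```bash
python3 chk.py
```

```text
t 20.30 r 0.0696 phi 47.93 yaw+90 47.61 Ft -4.77 Fr -2.85 z 0.142 Mz 0.23
shift 0 0 0.997 diff 0.9
[0.4691 0.3811 0.1146] 0.55
```

Call:
jog_arm([
  [[0, 0, 0.009, 0.06, 0, 0, 0.5], [0, 0, 0.018, 0.12, 0, 0, 0.5], [0, 0, 0.026, 0.18, 0, 0, 0.5]],
])

```text
clock: 20.65
position: [0.6042, -0.0387, 0.1424]
orientation: [0.0, 0.928, -0.374, -0.001]
wrist_force: [-5.5, 0.4, 7.4]
finger_gap: 0.01
grasp_force: 29.6
```

```bash
python3 chk.py
```

```text
t 20.65 r 0.0696 phi 46.44 yaw+90 46.13 Ft -4.22 Fr -3.52 z 0.142 Mz 0.19
shift 0 0 0.994 diff 1.3
[ 0.5377 -0.0738  0.1185] 0.34
```

Call:
jog_arm([
  [[0, 0, 0.009, 0.06, 0, 0, 0.5], [0, 0, 0.018, 0.12, 0, 0, 0.5], [0, 0, 0.026, 0.18, 0, 0, 0.5]],
])

```text
clock: 21.0
position: [0.6055, -0.0401, 0.1424]
orientation: [0.0, 0.923, -0.386, -0.001]
wrist_force: [-5.2, 0.9, 5.5]
finger_gap: 0.0104
grasp_force: 29.6
```

```bash
python3 chk.py
```

```text
t 21.00 r 0.0696 phi 44.90 yaw+90 44.63 Ft -4.30 Fr -3.08 z 0.142 Mz 0.23
shift 0 3 0.739 diff 21.5
[ 0.5398 -0.1337  0.1962] 0.39
```

Call:
jog_arm([
  [[0, 0, 0.009, 0.06, 0, 0, 0.5], [0, 0, 0.018, 0.12, 0, 0, 0.5], [0, 0, 0.026, 0.18, 0, 0, 0.5]],
])

```text
clock: 21.35
position: [0.6068, -0.0413, 0.1424]
orientation: [0.0, 0.918, -0.398, -0.001]
wrist_force: [-4.5, 1.0, 7.0]
finger_gap: 0.0109
grasp_force: 29.6
```

```bash
python3 chk.py
```

```text
t 21.35 r 0.0696 phi 43.44 yaw+90 43.15 Ft -3.82 Fr -2.60 z 0.142 Mz 0.2
shift 0 3 0.738 diff 21.6
[ 0.5206 -0.0414  0.13  ] 0.64
```

The side camera shows the head dropped by 3 px, about 12 mm, so the pin is home. I'll stop here and ease the rim back to unload it before opening.

Call:
jog_arm([
  [[0, 0, -0.012, -0.08, 0, 0, 0.5], [0, 0, -0.024, -0.17, 0, 0, 0.5], [0, 0, -0.036, -0.25, 0, 0, 0.5], [0, 0, -0.048, -0.34, 0.01, 0, 0.5], [0, 0, -0.06, -0.42, 0.01, 0, 0.5], [0, 0, -0.06, -0.42, 0.01, 0, 0.5]],
])

```text
clock: 21.95
position: [0.6044, -0.0389, 0.1424]
orientation: [0.001, 0.929, -0.37, 0.0]
wrist_force: [-3.7, -1.5, 5.3]
finger_gap: 0.0099
grasp_force: 29.6
```

```bash
python3 chk.py
```

```text
t 21.95 r 0.0696 phi 46.23 yaw+90 46.61 Ft -1.63 Fr -3.66 z 0.142 Mz -0.06
shift 0 3 0.738 diff 21.6
[0.3796 0.0912 0.0246] 0.74
```

Call:
jog_arm([
  [[0, 0, 0, 0, 0, 0, 1.5], [0, 0, 0, 0, 0, 0, 2.5], [0, 0, 0, 0, 0, 0, 4], [0, 0, 0, 0, 0, 0, 4], [0, 0, 0, 0, 0, 0, 4], [0, 0, 0, 0, 0, -3, 4], [0, 0, 0, 0, 0, -6, 4], [0, 0, 0, 0, 0, -10, 4], [0, 0, 0, 0, 0, -14, 4], [0, 0, 0, 0, 0, -18, 4]],
])

```text
clock: 22.88
position: [0.6048, -0.0385, 0.3224]
orientation: [0.0, 0.929, -0.37, -0.0]
wrist_force: [0.7, 0.0, -0.5]
finger_gap: 0.0402
grasp_force: 0.0
```

Call:
jog_arm([
  [[0, 0, 0, 2, -3, 0, 4], [0, 0, 0, 2, -3, 0, 4], [0, 0, 0, 2, -3, 0, 4], [0, 0, 0, 2, -3, 0, 4]],
])

```text
clock: 23.22
position: [0.6397, -0.0304, 0.3202]
orientation: [0.0, 0.929, -0.37, -0.001]
wrist_force: [-0.5, -0.1, -1.2]
finger_gap: 0.0399
grasp_force: 0.0
```

```bash
python3 chk.py
python3 - <<'E'
from h import *
P=np.radians(-31.8);X=[.5562+.07*np.cos(P),-.0892+.07*np.sin(P),.146];ims=[]
for n,w in(('wrist',75),('scene',36)):
    a=cap(n)[:,:,::-1].copy();u=pix(n,X if n=='wrist' else [.556,-.1,.15]);x0,y0=np.maximum((u-w).astype(int),0);print(n,u,x0,y0,pix(n,X))
    b=cv2.resize(a[y0:y0+2*w,x0:x0+2*w],(400,400),interpolation=cv2.INTER_CUBIC)
    cv2.circle(b,tuple(((pix(n,X)-[x0,y0]+.5)*400/2/w).astype(int).tolist()),6,(0,0,255),1);ims.append(b)
cv2.imwrite('pics/j.png',np.hstack(ims))
E
```

```text
t 23.22 r 0.1021 phi 35.13 yaw+90 46.58 Ft -0.27 Fr -0.40 z 0.320 Mz -0.01
shift 0 3 0.739 diff 21.9
wrist [421.17165749 127.20733372] 346 52 [421.17165749 127.20733372]
scene [304.67870867 168.35661222] 268 132 [285.4638539  177.98485912]
```

View pics/j.png

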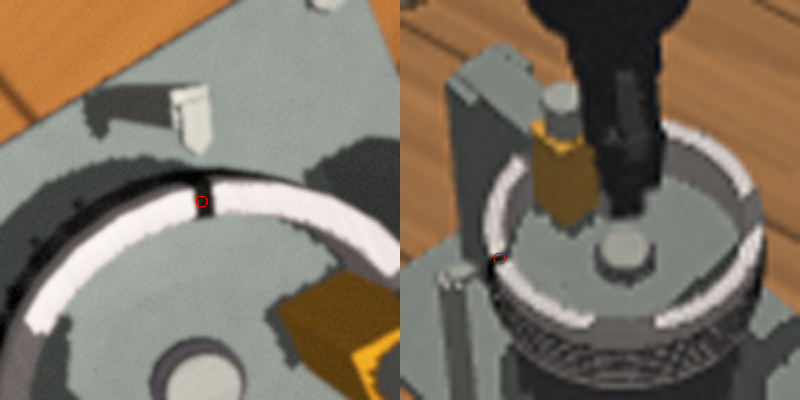

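The last picture shows the mark under the pointer tip, at the predicted spot in wrist crop (203,200). The pin head is sitting on the bush mouth and the hand is clear.

```bash
python3 -c "
from workcell import robot
print(robot.hand_in())"
```

```text
the job is handed in; nothing more can be done
None
```

The job is handed in: the pin dropped fully home in the slot with the mark at the pointer, and the gripper is clear of the pulley; the judge's verdict was not shown to me.

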